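# Lay out a bracket kit with interlocked channels

### The arm

A 6-joint arm with a two-finger parallel gripper is mounted at the origin on the work surface. World frame = base frame: x ahead of the robot, y to its left, z up, the work surface at z = 0. Lengths are in mm, angles in rad, forces in N, time in s.
With the tool pointing down it reaches from about 350 to 975 mm from the base axis. Payload 7.1 kg.
Tool frame: the origin (TCP) lies midway between the tips of the shut fingers; the grasp point (between the pads) lies 19 mm behind it (ctrl.grip_depth is the distance from the TCP to the grasp point, in mm); z points along the fingers, y is the line along which they close (so a half turn about z gives the same grasp; the last joint's range is limited). The gripper opens to 88 mm and grips with 3 to 60 N. Pads are 20 mm wide; open, the fingers measure 115 mm over their backs; the gripper's body (75 mm by 178 mm) begins 61 mm behind the grasp point.
Start: joints at [1.296, 0.423, 1.63, -0, 1.089, -0.019], TCP at [158.106, 604.655, 222.675] pointing down, gripper open.
Joint ranges: [-3, 3], [-0.9, 2.11], [0.09, 2.58], [-1.31, 4.45], [0.11, 2.69], [-2.54, 2.54]. Speed limits (rad/s): [2.39, 2.39, 3.01, 3.14, 3.14, 3.14].

### API

Orientations are given as a rotation vector (axis times angle).
In Python, from workcell import ctrl, cams gives the robot as it stands.
- The arm moves only by the tool move_arm, never from a script. Its argument "steps" is a list of rows, each a list of 3 entries, a list of its own where there are three numbers: the shift along the tool's x, y, z in units of 25 mm (1.0 is 25 mm), then the turn about the tool's z in units of 5 degrees (1.0 is 5 degrees), then the closure, from 0 (fully open) to 1 (shut). A call has 1 to 20 rows; each row shifts and turns the commanded pose from where the row before left it, along the tool's axes as they then stand; what a row does not reach is not made up. A row lasts 1/12 s, in which the tool goes at most 41.7 mm and 7.16 degrees, less where a joint would pass 70% of its speed; a pose out of reach is approached as far as the arm can. A call is refused whole if a number of a shift passes 1 or a number of a turn 1, either way. A call with a gripper value outside its range is refused whole. The fingers move at their own pace and stop on an object; the grip force is fixed at half the most. Time passes only in rows, so rows that do not move let the fingers close. It gives the time, the measured TCP pose, the force, the opening and the grip force at its end, in the units of the state.
- ctrl.get_obs(): the state, without advancing time (a new reading comes with each control period).
- cams.get_image(name): name is "scene" or "top"; returns a dict with "image" (480x640x3 uint8, red, green, blue), "camera_matrix" (3x3 intrinsics, pixels), "k1" (the pictures are not rectified: a ray, as slopes to the right and down, at radius r is drawn at 1 + k1 r^2 times it, then the intrinsics apply), "xyz" and "rotation" of the camera in the world. Camera axes: x right, y down, z forward; pixel columns grow to the right and rows downward; lengths in mm; the calibration is good to about 2 mm. A picture is of the moment at which its call begins. There is no depth.
- ctrl.close_job(): hands the job in; it is judged then, once.
Trained networks look in the newest picture that a camera, given by its name, has taken for a name from the list of things; names that differ only in an ending like _2 or _b are one class to them, and where a whole thing is asked for, a point or a joint stands for the part that bears it (a point fixed in the world has none). Each returns a list of dicts, best first, with "p" (0 to 1); they miss things now and then, are a little off and sometimes report something else, mostly with a low value. They report only what shows in the picture. A call takes as long as a camera call. They do not tell look-alikes from the thing itself.
- cams.boxes_of(camera, thing): "rect" ([centre column, centre row, width, height] in pixels, round what is visible of it).
- cams.cut_out(camera, thing): "pixels" (480x640 bool, what is visible of it) and "rect" ([centre column, centre row, width, height] in pixels, round what is visible of it).
The state is a dict: "t": time; "qpos": joint angles; "qvel": joint speeds; "joint_torque": joint torques, N m; "ee_pos": TCP position; "orientation": TCP orientation; "ft_force": force on the tool from outside, world axes, zero at the start; "moment": the same for the moment, N m; "width": finger opening in mm; "grasp_force": force on a finger pad.
Only numpy, scipy, OpenCV 4.12 (cv2) and the standard library are available. Lean on these libraries where they do the work, as an engineer would, in place of code of your own. Each camera call takes 0.05 s, during which the arm holds its last target. There are 200 camera calls.

### The job

Lay out the bracket kit in the blue tray, seen with its pull bar towards you: the two open-up channels go lengthwise away from you and centred on both wooden runners, one on each side of the strap slot (about 30 mm between them), and then the open-down channel goes centred over the slot, level with them at the ends, so that one of its flanges drops right into each trough. On the tray floor, midway between the channels and the front lip, stand the flanged hub (flange down) in line with the left-hand channel and the plain spacer tube in line with the right-hand one. Set everything down rather than dropping it, and leave the waste can, bolt bin and brush where they are.

Things in the scene. Friction and masses are not known exactly. Their poses are not given: they have to be found in the camera images.
- tray: Fixed blue steel tray, 250 (x) x 240 (y) mm, floor 3 thick, lip 12 high. Origin: centre of underside, on the bench; x points away from its dark pull bar (near the robot, yaw within 0.2 rad), y to its left. Wooden runners along y, centred at x = 10 and 80 mm, 22 wide, tops 18 mm above the bench, each cut by a strap slot (y -14 to 14): blocks y 14 to 94 each side. Left or right of the mat of parts.
- channel_a: Pressed steel U-channel, 110 long (x) x 56 wide over the flanges (y) x 36 high, 3 mm sheet, 0.32 kg, ends open, two bolt holes in the web; same either way round. Lies open-up (trough upwards). Origin: centre of its underside (under the web), z up. Starts on a 4 mm thick black rubber mat.
- channel_b: Pressed steel U-channel, 110 long (x) x 56 wide over the flanges (y) x 36 high, 3 mm sheet, 0.32 kg, ends open, two bolt holes in the web; same either way round. Lies open-up (trough upwards), twin of channel_a and interchangeable with it. Origin: centre of its underside (under the web), z up. Starts on a 4 mm thick black rubber mat.
- channel_c: Pressed steel U-channel, 110 long (x) x 56 wide over the flanges (y) x 36 high, 3 mm sheet, 0.32 kg, ends open, two bolt holes in the web; same either way round. Lies open-down, flat web on top. Origin: centre of underside, in the plane of the flange edges. Interlocked, its flange edges stand on the webs of the other two, origin 3 mm above theirs. Starts on a 4 mm thick black rubber mat.
- hub: Grey steel flanged hub, 0.40 kg: round flange 60 mm across and 12 high at the foot, round boss 34 mm across above it, 45 mm high in all, 20 mm bore. Origin: centre of its underside, z up. It stands flange down at the start and at the end. Starts on a 4 mm thick black rubber mat.
- tube: Plain aluminium-coloured spacer tube standing on end: 40 mm outside, 28 mm bore, 45 mm high, 0.22 kg. Origin: centre of its underside, z up. Starts on a 4 mm thick black rubber mat.
- waste_can: Bystander: red lidded waste can, 136 mm across, about 150 high, 1.6 kg, at the right of the bench. Origin: centre of its underside.
- bolt_bin: Bystander: small grey bin of bolts, 150 x 100 x 65 mm, 1.2 kg, at the left of the bench. Origin: centre of its underside.
- brush: Bystander: hand brush lying at the far side of the bench, its handle along its x axis. Origin: near its middle, on the underside.
There are look-alikes about, which are no part of the job. Leave any green or pink look-alike of the hub alone.

How it is judged:
By the outcome, as a careful person would: the job done as asked, in the order asked, and still so for the second after the job is handed in, with the robot touching nothing.
It also fails if it takes over 120 s, if anything falls off the work surface, if the arm or the gripper's body presses on something with over 40 N, if the wrist force passes 120 N, or if a joint passes its speed limit or range.

## Working session

There is one attempt and no reset: what is moved stays moved. The work goes in short steps, Python scripts to look and compute and a tool call to move; the robot and the scene stay as the last step left them, time stands still between calls to the robot, and variables do not carry over. Pictures are saved under pics/ and viewed, at most 14 in all, crops included, and the job is handed in when it is done.

Besides the shell and the picture viewer there is one more tool, called after "Request:" as name([rows], argument=value, ...), one row to a line, values as JSON. move_arm: Moves the arm, as the interface text tells. Its arguments: {"type":"object","properties":{"steps":{"type":"array"}},"required":["steps"]}

```bash
ls; mkdir -p pics
python3 - <<'E'
from workcell import ctrl,cams
import cv2,numpy as np
for n in("scene","top"):
    d=cams.get_image(n); cv2.imwrite(f"pics/{n}0.png",d["image"][:,:,::-1])
    print(n,d["camera_matrix"],d["k1"],d["xyz"],d["rotation"])
    for t in("tray","channel_a","channel_c","hub","tube","waste_can","bolt_bin","brush"):
        print(t,[(np.round(b["rect"]).tolist(),round(b["p"],2)) for b in cams.boxes_of(n,t)])
print(ctrl.get_obs())
E
```

```text
pics
scene [[441.73836246   0.         321.19351483]
 [  0.         441.73836246 238.34972277]
 [  0.           0.           1.        ]] -0.09574398315450419 [888.12869329 752.14960099 807.81407995] [-0.57832291 -2.63138082  1.19109406]
tray [([285.0, 219.0, 104.0, 68.0], 0.66), ([264.0, 133.0, 42.0, 46.0], 0.56)]
channel_a [([379.0, 345.0, 58.0, 51.0], 0.88), ([343.0, 316.0, 50.0, 49.0], 0.87), ([317.0, 292.0, 52.0, 46.0], 0.59)]
channel_c [([379.0, 345.0, 58.0, 51.0], 0.88), ([343.0, 316.0, 50.0, 49.0], 0.87), ([317.0, 292.0, 52.0, 46.0], 0.59)]
hub [([473.0, 293.0, 24.0, 29.0], 0.92), ([359.0, 275.0, 28.0, 28.0], 0.73), ([434.0, 276.0, 28.0, 22.0], 0.6)]
tube [([396.0, 301.0, 20.0, 23.0], 0.86)]
waste_can [([378.0, 344.0, 56.0, 50.0], 0.28)]
bolt_bin [([284.0, 220.0, 108.0, 71.0], 0.73), ([451.0, 444.0, 99.0, 71.0], 0.7), ([359.0, 274.0, 29.0, 27.0], 0.33)]
brush [([228.0, 286.0, 83.0, 31.0], 0.66)]
top [[565.13267556   0.         311.81671232]
 [  0.         565.13267556 248.11067806]
 [  0.           0.           1.        ]] -0.09673566798401435 [ 180.19464152  -23.20022655 18
[... 630 characters left out ...]
173.0, 17.0, 54.0], 0.89)]
{'t': 0.9, 'qpos': array([ 1.29600132e+00,  4.23120994e-01,  1.62989405e+00, -4.21075370e-07,
        1.08860797e+00, -1.89882432e-02]), 'qvel': array([-0.00104382,  0.0020525 ,  0.00040722, -0.00022438, -0.00144764,
        0.00017988]), 'joint_torque': array([ 1.80211832e-04, -5.44565821e+01, -2.74046338e+01,  6.45816349e-02,
        1.68174785e-02,  5.79288383e-06]), 'ee_pos': array([158.10476908, 604.65417775, 222.66428378]), 'orientation': array([-4.00724820e-01, -3.11592657e+00,  4.72627425e-05]), 'ft_force': array([-0.14382606, -0.14784108,  0.27413186]), 'moment': array([-0.03804458, -0.0672484 ,  0.04492583]), 'grasp_force': 0.0, 'width': 87.7033100523416}
```

Run:
```python
import cv2
a=cv2.imread("pics/scene0.png");cv2.imwrite("pics/s1.png",cv2.resize(a[90:480,180:580],None,fx=2,fy=2,interpolation=2)[:600*1+180][:780]) if 0 else cv2.imwrite("pics/s1.png",cv2.resize(a[90:480,180:580],(615,600),interpolation=2))
b=cv2.imread("pics/top0.png");cv2.imwrite("pics/t1.png",cv2.resize(b[150:360,180:430],None,fx=2.85,fy=2.85,interpolation=2))
```

```text
(no output)
```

View pics/s1.png

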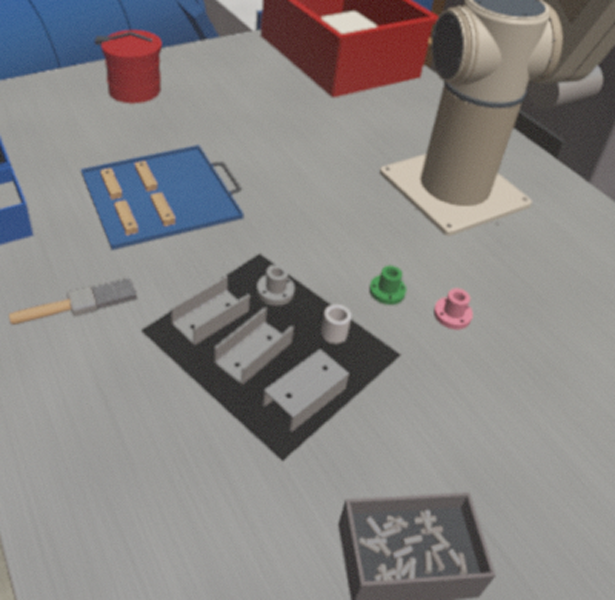

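View pics/t1.png

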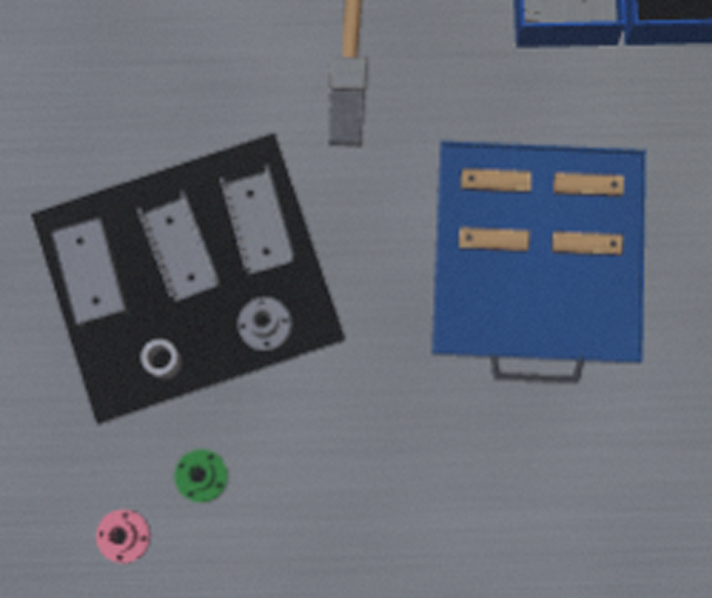

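```bash
cat > h.py <<'E'
from workcell import ctrl,cams
import cv2,numpy as np
from scipy.optimize import minimize
from scipy.spatial.transform import Rotation as R
S=4
def cam(n):
    d=cams.get_image(n); d["R"]=R.from_rotvec(d["rotation"]).as_matrix(); d["n"]=n; return d
def proj(d,P):
    c=(np.atleast_2d(P)-d["xyz"])@d["R"]; s=c[:,:2]/c[:,2:]
    s=s*(1+d["k1"]*(s**2).sum(1,keepdims=True)); K=d["camera_matrix"]
    return s*[K[0,0],K[1,1]]+[K[0,2],K[1,2]]
def box(x0,x1,y0,y1,z0,z1): return np.array([[x,y,z] for x in(x0,x1) for y in(y0,y1) for z in(z0,z1)],float)
def cyl(r,z0,z1):
    t=np.linspace(0,2*np.pi,40); return np.array([[r*np.cos(a),r*np.sin(a),z] for a in t for z in(z0,z1)])
U=[box(-55,55,-28,28,0,3),box(-55,55,-28,-25,0,36),box(-55,55,25,28,0,36)]
D=[box(-55,55,-28,28,33,36)]+U[1:]
HUB=[cyl(30,0,12),cyl(17,0,45)]; TUBE=[cyl(20,0,45)]
TRAY=[box(-125,125,-120,120,0,12)]
RUN=[box(x-11,x+11,y0,y0+80,3,18) for x in(10,80) for y0 in(14,-94)]
def sil(d,parts,x,y,z,yaw):
    m=np.zeros((480*S,640*S),np.uint8); c,s=np.cos(yaw),np.sin(yaw)
    for p in parts:
        w=p@np.array([[c,s,0],[-s,c,0],[0,0,1]])+[x,y,z]
        q=cv2.convexHull(((proj(d,w)+.5)*S*16).astype(np.int32)); cv2.fillConvexPoly(m,q,255,shift=4)
    return cv2.resize(m,(640,480),interpolation=cv2.INTER_AREA)/255.
def fit(views,parts,z,x0,fixyaw=False):
    "views: [(cam,mask)]; returns x,y,yaw,IoU"
    ms=[m.astype(float) for _,m in views]
    def f(v):
        yaw=x0[2] if fixyaw else v[2]/100
        e=0
        for (d,_),m in zip(views,ms):
            s=sil(d,parts,v[0],v[1],z,yaw); e+=1-np.minimum(s,m).sum()/np.maximum(s,m).sum()
        return e/len(views)
    v0=np.array([x0[0],x0[1],x0[2]*100]); n=2 if fixyaw else 3
    for k in(15,5):
        r=minimize(f,v0[:n],method="Nelder-Mead",options=dict(initial_simplex=np.vstack([v0[:n]]+[v0[:n]+k*np.eye(n)[i] for i in range(n)]),xatol=.1,fatol=1e-4,maxiter=150)); v0[:n]=r.x
    return np.round([v0[0],v0[1],v0[2]/100,1-r.fun],3)
def ray(d,u,z):
    K=d["camera_matrix"]; s0=(np.array(u)-[K[0,2],K[1,2]])/[K[0,0],K[1,1]]; s=s0.copy()
    for _ in range(8): s=s0/(1+d["k1"]*(s**2).sum())
    r=d["R"]@[*s,1]; return d["xyz"]+r*(z-d["xyz"][2])/r[2]
def colour(d,kind,rect):
    h=cv2.cvtColor(d["image"],cv2.COLOR_RGB2HSV).astype(int); H,s,V=h[...,0],h[...,1],h[...,2]
    m=(s>75)&(V>40); b=m&(H>95)&(H<130); w=m&(H>5)&(H<30)
    m={"run":w,"tray":b|w}[kind]; o=np.zeros((480,640),bool); x,y,W,Hh=rect
    sl=np.s_[int(y-Hh/2-8):int(y+Hh/2+8),int(x-W/2-8):int(x+W/2+8)]; o[sl]=m[sl]; return o
def delta(tx,ty,tz,yaw=None):
    "move in units for tool"
    o=ctrl.get_obs(); r=R.from_rotvec(o["orientation"]).as_matrix()
    d=r.T@(np.array([tx,ty,tz])-o["ee_pos"]); t=0
    if yaw is not None: # yaw: wanted direction of tool y (mod pi); turn about tool z (down) 
        a=np.arctan2(r[1,1],r[0,1]); t=-((yaw-a+np.pi/2)%np.pi-np.pi/2)
    return np.round(d/25,2).tolist(),round(np.degrees(t)/5,2),np.round(o["ee_pos"],1).tolist(),round(o["t"],2)
E
python3 - <<'E'
from h import *
V={n:cam(n) for n in("scene","top")}
TR={"scene":(285,219,104,68),"top":(368,241,80,89)}
for kind,p in(("tray",TRAY),("run",RUN)):
    vs=[(V[n],colour(V[n],kind,TR[n])) for n in V]
    x0=[*ray(V["top"],(368,241),5)[:2],-.03]
    for w in(vs,vs[:1],vs[1:]): print(kind,fit(w,p,0,x0))
cut={n:{t:cams.cut_out(n,t) for t in("channel_a","hub","tube")} for n in V}
seeds=[("channel_a",U,(269,227)),("channel_a",U,(243,235)),("channel_a",D,(213,245)),("hub",HUB,(273,264)),("tube",TUBE,(237,276))]
for t,p,px in seeds:
    x0=[*ray(V["top"],px,22)[:2],.29]; vs=[]
    for n in V:
        u=proj(V[n],[x0[0],x0[1],22])[0]
        L=sorted(cut[n][t],key=lambda b:np.hypot(*(np.array(b["rect"][:2])-u)))
        if L and np.hypot(*(np.array(L[0]["rect"][:2])-u))<12: vs.append((V[n],L[0]["pixels"]))
        else: print("miss",n,t)
    for w in [vs]+([[v] for v in vs] if len(vs)>1 else []): print(t,px,[v[0]["n"] for v in w],fit(w,p,4,x0,t in("hub","tube")))
E
```

```text
tray [ 5.40622e+02 -2.17151e+02 -6.80000e-02  9.11000e-01]
tray [ 5.41915e+02 -2.18567e+02 -7.00000e-02  8.83000e-01]
tray [ 5.40548e+02 -2.16587e+02 -6.40000e-02  9.40000e-01]
run [ 5.41090e+02 -2.16706e+02 -9.10000e-02  6.71000e-01]
run [ 5.41481e+02 -2.16370e+02 -9.60000e-02  6.78000e-01]
run [ 5.41093e+02 -2.16999e+02 -6.70000e-02  6.69000e-01]
channel_a (269, 227) ['scene', 'top'] [5.82414e+02 1.10205e+02 2.56000e-01 9.43000e-01]
channel_a (269, 227) ['scene'] [5.82839e+02 1.10258e+02 2.66000e-01 9.56000e-01]
channel_a (269, 227) ['top'] [5.82044e+02 1.10200e+02 2.48000e-01 9.36000e-01]
channel_a (243, 235) ['scene', 'top'] [5.52848e+02 1.99975e+02 3.56000e-01 9.44000e-01]
channel_a (243, 235) ['scene'] [5.53065e+02 1.99412e+02 3.54000e-01 9.55000e-01]
channel_a (243, 235) ['top'] [5.51958e+02 2.00297e+02 3.49000e-01 9.45000e-01]
channel_a (213, 245) ['scene', 'top'] [5.23553e+02 2.99684e+02 2.67000e-01 9.42000e-01]
channel_a (213, 245) ['scene'] [5.24820e+02 3.00328e+02 2.53000e-01 9.51000e-01]
channel_a (213, 245) ['top'] [5.23167e+02 2.99418e+02 2.74000e-01 9.48000e-01]
hub (273, 264) ['scene', 'top'] [4.62761e+02 1.03470e+02 2.90000e-01 9.33000e-01]
hub (273, 264) ['scene'] [4.62760e+02 1.03477e+02 2.90000e-01 9.37000e-01]
hub (273, 264) ['top'] [4.62071e+02 1.03014e+02 2.90000e-01 9.30000e-01]
tube (237, 276) ['scene', 'top'] [4.23772e+02 2.18317e+02 2.90000e-01 7.94000e-01]
tube (237, 276) ['scene'] [4.23815e+02 2.17258e+02 2.90000e-01 9.05000e-01]
tube (237, 276) ['top'] [4.22979e+02 2.19990e+02 2.90000e-01 7.01000e-01]
```

```bash
cat >> h.py <<'E'
def plan(tx,ty,tz,yaw):
    "turn first, then shift in the turned tool frame"
    o=ctrl.get_obs(); r=R.from_rotvec(o["orientation"]).as_matrix()
    a=np.arctan2(r[1,1],r[0,1]); t=-((yaw-a+np.pi/2)%np.pi-np.pi/2)
    r=r@R.from_rotvec([0,0,t]).as_matrix(); d=r.T@(np.array([tx,ty,tz])-o["ee_pos"])
    print("turn",round(np.degrees(t)/5,2),"shift",np.round(d/25,2).tolist(),"at",np.round(o["ee_pos"],1).tolist(),"t",round(o["t"],2),"w",round(o["width"],1),"tilt",round(float(r[2,2]),4),"q6",round(o["qpos"][5],2))
def tray(x,y,yaw=-.067,o=(541,-217)): c,s=np.cos(yaw),np.sin(yaw); return o[0]+c*x-s*y,o[1]+s*x+c*y
E
python3 -c "
from h import *
plan(582.4,110.2,110,.256+np.pi/2)"
```

```text
turn -5.86 shift [-11.41, -23.43, 4.51] at [158.1, 604.7, 222.7] t 1.3 w 88.4 tilt -1.0 q6 -0.02
```

Request:
move_arm([
  [[0, 0, 0], -0.98, 0.2],
  [[0, 0, 0], -0.98, 0.2],
  [[0, 0, 0], -0.98, 0.2],
  [[0, 0, 0], -0.98, 0.2],
  [[0, 0, 0], -0.97, 0.2],
  [[0, 0, 0], -0.97, 0.2],
  [[-0.47, -0.97, 0], 0, 0.2],
  [[-0.47, -0.97, 0], 0, 0.2],
  [[-0.47, -0.97, 0], 0, 0.2],
  [[-0.47, -0.97, 0], 0, 0.2],
  [[-0.47, -0.97, 0], 0, 0.2],
  [[-0.47, -0.97, 0], 0, 0.2],
  [[-0.47, -0.97, 0], 0, 0.2],
  [[-0.47, -0.97, 0], 0, 0.2],
  [[-0.47, -0.97, 0], 0, 0.2],
  [[-0.47, -0.97, 0], 0, 0.2],
  [[-0.47, -0.97, 0], 0, 0.2],
  [[-0.47, -0.97, 0], 0, 0.2],
  [[-0.47, -0.97, 0], 0, 0.2],
  [[-0.47, -0.97, 0], 0, 0.2],
])

```text
t: 2.97
ee_pos: [403.9, 316.7, 222.9]
orientation: [-0.4, 3.116, 0.0]
ft_force: [-0.4, 0.1, 0.1]
width: 70.2
grasp_force: 0.0
```

```bash
python3 -c "
from h import *
plan(582.4,110.2,100,.256+np.pi/2)"
```

```text
turn -0.01 shift [-4.81, -9.8, 4.92] at [403.9, 316.7, 222.9] t 2.97 w 70.2 tilt -1.0 q6 -1.18
```

Request:
move_arm([
  [[-0.48, -0.98, 0.4], 0, 0.2],
  [[-0.48, -0.98, 0.5], 0, 0.2],
  [[-0.48, -0.98, 0.5], 0, 0.2],
  [[-0.48, -0.98, 0.5], 0, 0.2],
  [[-0.48, -0.98, 0.5], 0, 0.2],
  [[-0.48, -0.98, 0.5], 0, 0.2],
  [[-0.48, -0.98, 0.5], 0, 0.2],
  [[-0.48, -0.98, 0.5], 0, 0.2],
  [[-0.48, -0.98, 0.5], 0, 0.2],
  [[-0.48, -0.98, 0.5], 0, 0.2],
  [[0, 0, 0], 0, 0.2],
  [[0, 0, 0], 0, 0.2],
])

```text
t: 3.97
ee_pos: [581.3, 110.0, 99.4]
orientation: [0.397, -3.115, -0.0]
ft_force: [0.6, -0.4, -0.0]
width: 70.4
grasp_force: 0.0
```

```bash
python3 -c "
from h import *
plan(582.4,110.2,10,.256+np.pi/2)"
```

```text
turn -0.03 shift [-0.05, -0.01, 3.58] at [581.3, 110.0, 99.4] t 3.97 w 70.4 tilt -1.0 q6 -1.66
```

Request:
move_arm([
  [[-0.05, 0, 0.6], 0, 0.2],
  [[0, 0, 0.6], 0, 0.2],
  [[0, 0, 0.6], 0, 0.2],
  [[0, 0, 0.6], 0, 0.2],
  [[0, 0, 0.6], 0, 0.2],
  [[0, 0, 0.4], 0, 0.2],
  [[0, 0, 0.18], 0, 0.2],
  [[0, 0, 0], 0, 0.2],
  [[0, 0, 0], 0, 0.3],
  [[0, 0, 0], 0, 0.4],
  [[0, 0, 0], 0, 0.5],
  [[0, 0, 0], 0, 0.5],
  [[0, 0, 0], 0, 0.6],
  [[0, 0, 0], 0, 0.6],
])

```text
t: 5.13
ee_pos: [583.0, 111.4, 11.6]
orientation: [-0.4, 3.115, 0.0]
ft_force: [-1.3, 0.1, 6.3]
width: 55.9
grasp_force: 30.0
```

Request:
move_arm([
  [[0, 0, -0.2], 0, 0.6],
  [[0, 0, -0.5], 0, 0.6],
  [[0, 0, -0.8], 0, 0.6],
  [[0, 0, -0.9], 0, 0.6],
  [[0, 0, -0.9], 0, 0.6],
  [[0, 0, -0.4], 0, 0.6],
  [[0, 0, 0], 0, 0.6],
  [[0, 0, 0], 0, 0.6],
])

```text
t: 5.8
ee_pos: [582.3, 111.4, 103.5]
orientation: [-0.4, 3.115, 0.0]
ft_force: [-1.5, 0.7, -4.3]
width: 55.7
grasp_force: 30.0
```

```bash
python3 -c "
from h import *
print(ctrl.get_obs()['width'],ctrl.get_obs()['ft_force'])
plan(*tray(45,43),100,-.067+np.pi/2)
d=cam('top');e=cam('scene')
for v in(d,e):
    print([np.round(b['rect']).tolist() for b in cams.boxes_of(v['n'],'channel_a')])
    o=ctrl.get_obs();cv2.imwrite('pics/g_%s.png'%v['n'],v['image'][:,:,::-1])
    L=cams.cut_out(v['n'],'channel_a');u=proj(v,[[*o['ee_pos'][:2],o['ee_pos'][2]+12]])[0]
    m=min(L,key=lambda b:np.hypot(*(np.array(b['rect'][:2])-u)));print(u,m['rect'])
    print(fit([(v,m['pixels'])],U,o['ee_pos'][2]-7,[*o['ee_pos'][:2],.256]))
"
```

```text
55.67678778862011 [-1.50967317  0.71985292 -4.34586062]
turn 3.7 shift [-1.03, -11.5, 0.14] at [582.3, 111.4, 103.5] t 5.8 w 55.7 tilt -1.0 q6 -1.66
[[212.0, 245.0, 21.0, 39.0], [233.0, 231.0, 9.0, 13.0]]
[266.63943135 220.4788741 ] [232.8, 229.6, 8.5, 15.5]
[5.81236e+02 1.11210e+02 2.56000e-01 0.00000e+00]
[[319.0, 269.0, 53.0, 39.0], [344.0, 317.0, 50.0, 50.0], [378.0, 343.0, 57.0, 51.0]]
[317.97845895 263.39081761] [318.9, 269.6, 54.9, 38.9]
[5.81754e+02 1.12388e+02 2.52000e-01 6.34000e-01]
```

Request:
move_arm([
  [[0, 0, 0], 0.9, 0.6],
  [[0, 0, 0], 0.95, 0.6],
  [[0, 0, 0], 0.95, 0.6],
  [[0, 0, 0], 0.9, 0.6],
  [[-0.08, -0.5, 0], 0, 0.6],
  [[-0.08, -0.95, 0], 0, 0.6],
  [[-0.08, -0.95, 0], 0, 0.6],
  [[-0.08, -0.95, 0], 0, 0.6],
  [[-0.08, -0.95, 0], 0, 0.6],
  [[-0.08, -0.95, 0], 0, 0.6],
  [[-0.08, -0.95, 0], 0, 0.6],
  [[-0.08, -0.95, 0], 0, 0.6],
  [[-0.08, -0.95, 0], 0, 0.6],
  [[-0.08, -0.95, 0], 0, 0.6],
  [[-0.08, -0.95, 0], 0, 0.6],
  [[-0.08, -0.95, 0], 0, 0.6],
  [[-0.07, -0.55, 0], 0, 0.6],
  [[0, 0, 0], 0, 0.6],
  [[0, 0, 0], 0, 0.6],
])

```text
t: 7.68
ee_pos: [588.3, -177.8, 102.8]
orientation: [-0.107, -3.139, -0.001]
ft_force: [0.8, 0.2, -3.2]
width: 55.7
grasp_force: 30.0
```

```bash
python3 -c "
from h import *
print(ctrl.get_obs()['ft_force'])
plan(*tray(45,43),24.5,-.067+np.pi/2)"
```

```text
[ 0.83253547  0.22257588 -3.17303563]
turn -0.01 shift [-0.02, 0.03, 3.13] at [588.3, -177.8, 102.8] t 7.68 w 55.7 tilt -1.0 q6 -1.82
```

Request:
move_arm([
  [[-0.02, 0.03, 0.5], 0, 0.6],
  [[0, 0, 0.8], 0, 0.6],
  [[0, 0, 0.8], 0, 0.6],
  [[0, 0, 0.5], 0, 0.6],
  [[0, 0, 0.2], 0, 0.6],
  [[0, 0, 0.1], 0, 0.6],
  [[0, 0, 0.06], 0, 0.6],
  [[0, 0, 0.06], 0, 0.6],
  [[0, 0, 0], 0, 0.6],
  [[0, 0, 0], 0, 0.6],
])

```text
t: 8.52
ee_pos: [589.8, -176.7, 28.4]
orientation: [0.106, 3.139, -0.001]
ft_force: [0.2, 0.3, -3.8]
width: 55.9
grasp_force: 30.0
```

Request:
move_arm([
  [[0, 0, 0.04], 0, 0.6],
  [[0, 0, 0.04], 0, 0.6],
  [[0, 0, 0], 0, 0.6],
])

```text
t: 8.77
ee_pos: [589.3, -176.6, 25.8]
orientation: [0.106, 3.14, -0.0]
ft_force: [0.4, 0.0, -3.0]
width: 56.2
grasp_force: 30.0
```

Request:
move_arm([
  [[0, 0, 0.04], 0, 0.6],
  [[0, 0, 0], 0, 0.6],
])

```text
t: 8.93
ee_pos: [589.3, -176.6, 25.5]
orientation: [0.106, 3.14, -0.0]
ft_force: [-2.9, 1.2, 4.5]
width: 55.8
grasp_force: 30.0
```

Request:
move_arm([
  [[0, 0, 0], 0, 0.3],
  [[0, 0, 0], 0, 0.25],
  [[0, 0, 0], 0, 0.25],
  [[0, 0, -0.2], 0, 0.25],
  [[0, 0, -0.8], 0, 0.25],
  [[0, 0, -1], 0, 0.25],
  [[0, 0, -1], 0, 0.2],
  [[0, 0, -0.5], 0, 0.2],
  [[0, 1, 0], 0, 0.2],
  [[0, 1, 0], 0, 0.2],
  [[0, 1, 0], 0, 0.2],
  [[0, 1, 0], 0, 0.2],
  [[0, 1, 0], 0, 0.2],
  [[0, 1, 0], 0, 0.2],
  [[0, 1, 0], 0, 0.2],
  [[0, 1, 0], 0, 0.2],
])

```text
t: 10.27
ee_pos: [602.6, 24.3, 112.1]
orientation: [-0.106, -3.14, 0.0]
ft_force: [-0.6, 0.6, -0.2]
width: 69.9
grasp_force: 0.0
```

```bash
python3 -c "
from h import *
plan(552.8,200,105,.355+np.pi/2)
import sys
for v in(cam('scene'),cam('top')):
    cv2.imwrite('pics/p1_%s.png'%v['n'],v['image'][:,:,::-1])
    u=proj(v,[[588,-177,36]])[0]
    L=cams.cut_out(v['n'],'channel_a');m=min(L,key=lambda b:np.hypot(*(np.array(b['rect'][:2])-u)));print(u,m['rect'])
    print(v['n'],fit([(v,m['pixels'])],U,18,[588.8,-177,-.067]))
"
```

```text
turn -4.84 shift [-0.58, 7.28, 0.28] at [602.6, 24.3, 112.1] t 10.27 w 69.9 tilt -1.0 q6 -1.48
[272.20551208 218.27965198] [269.2, 220.3, 35.5, 28.2]
scene [ 5.90951e+02 -1.77690e+02 -8.00000e-03  7.26000e-01]
[357.04227234 221.68166233] [357.8, 220.0, 21.6, 36.2]
top [ 5.87260e+02 -1.74708e+02 -5.50000e-02  9.29000e-01]
```

Request:
move_arm([
  [[0, 0, 0], -0.97, 0.2],
  [[0, 0, 0], -0.97, 0.2],
  [[0, 0, 0], -0.97, 0.2],
  [[0, 0, 0], -0.97, 0.2],
  [[0, 0, 0], -0.96, 0.2],
  [[-0.08, 0.91, 0], 0, 0.2],
  [[-0.07, 0.91, 0], 0, 0.2],
  [[-0.08, 0.91, 0], 0, 0.2],
  [[-0.07, 0.91, 0], 0, 0.2],
  [[-0.07, 0.91, 0], 0, 0.2],
  [[-0.07, 0.91, 0], 0, 0.2],
  [[-0.07, 0.91, 0], 0, 0.2],
  [[-0.07, 0.91, 0.28], 0, 0.2],
  [[0, 0, 0], 0, 0.2],
  [[0, 0, 0], 0, 0.2],
])

```text
t: 11.72
ee_pos: [552.8, 198.2, 104.9]
orientation: [0.556, -3.091, 0.001]
ft_force: [-0.2, -0.8, 0.4]
width: 70.4
grasp_force: 0.0
```

```bash
python3 -c "
from h import *
plan(552.8,200,10,.355+np.pi/2)"
```

```text
turn 0.01 shift [-0.03, 0.07, 3.79] at [552.8, 198.2, 104.9] t 11.72 w 70.4 tilt -1.0 q6 -1.6
```

Request:
move_arm([
  [[-0.03, 0.06, 0.6], 0, 0.2],
  [[0, 0, 0.7], 0, 0.2],
  [[0, 0, 0.7], 0, 0.2],
  [[0, 0, 0.7], 0, 0.2],
  [[0, 0, 0.6], 0, 0.2],
  [[0, 0, 0.3], 0, 0.2],
  [[0, 0, 0.19], 0, 0.2],
  [[0, 0, 0], 0, 0.2],
  [[0, 0, 0], 0, 0.3],
  [[0, 0, 0], 0, 0.4],
  [[0, 0, 0], 0, 0.5],
  [[0, 0, 0], 0, 0.6],
  [[0, 0, 0], 0, 0.6],
  [[0, 0, -0.2], 0, 0.6],
  [[0, 0, -0.5], 0, 0.6],
  [[0, 0, -0.8], 0, 0.6],
  [[0, 0, -0.9], 0, 0.6],
  [[0, 0, -0.9], 0, 0.6],
  [[0, 0, -0.4], 0, 0.6],
  [[0, 0, 0], 0, 0.6],
])

```text
t: 13.38
ee_pos: [554.6, 201.2, 105.8]
orientation: [-0.554, 3.088, 0.001]
ft_force: [0.3, -0.4, -4.6]
width: 55.9
grasp_force: 30.0
```

```bash
python3 -c "
from h import *
plan(*tray(45,-43),105,-.067+np.pi/2)"
```

```text
turn 4.84 shift [-2.38, -18.45, 0.01] at [554.6, 201.2, 105.8] t 13.38 w 55.9 tilt -1.0 q6 -1.6
```

Request:
move_arm([
  [[0, 0, 0], 0.97, 0.6],
  [[0, 0, 0], 0.97, 0.6],
  [[0, 0, 0], 0.97, 0.6],
  [[0, 0, 0], 0.97, 0.6],
  [[0, 0, 0], 0.96, 0.6],
  [[-0.12, -0.6, 0], 0, 0.6],
  [[-0.12, -0.95, 0], 0, 0.6],
  [[-0.12, -0.95, 0], 0, 0.6],
  [[-0.12, -0.95, 0], 0, 0.6],
  [[-0.12, -0.95, 0], 0, 0.6],
  [[-0.12, -0.95, 0], 0, 0.6],
  [[-0.12, -0.95, 0], 0, 0.6],
  [[-0.12, -0.95, 0], 0, 0.6],
  [[-0.12, -0.95, 0], 0, 0.6],
  [[-0.12, -0.95, 0], 0, 0.6],
  [[-0.12, -0.95, 0], 0, 0.6],
  [[-0.12, -0.95, 0], 0, 0.6],
  [[-0.12, -0.95, 0], 0, 0.6],
  [[-0.12, -0.95, 0], 0, 0.6],
  [[-0.12, -0.95, 0], 0, 0.6],
])

```text
t: 15.05
ee_pos: [573.7, -150.1, 101.5]
orientation: [-0.106, -3.138, -0.001]
ft_force: [0.6, 0.9, -3.3]
width: 55.6
grasp_force: 30.0
```

Request:
move_arm([
  [[-0.12, -0.95, 0], 0, 0.6],
  [[-0.12, -0.95, 0], 0, 0.6],
  [[-0.12, -0.95, 0], 0, 0.6],
  [[-0.12, -0.95, 0], 0, 0.6],
  [[-0.1, -0.7, 0], 0, 0.6],
  [[0, 0, 0], 0, 0.6],
  [[0, 0, 0], 0, 0.6],
])

```text
t: 15.63
ee_pos: [580.9, -262.9, 101.9]
orientation: [-0.108, -3.138, -0.001]
ft_force: [-0.1, 0.7, -3.9]
width: 55.7
grasp_force: 30.0
```

```bash
python3 -c "
from h import *
for i in range(3):
    plan(*tray(45,-43),25.3,-.067+np.pi/2)
    cams.boxes_of('top','hub')"
```

```text
turn -0.02 shift [-0.09, 0.0, 3.06] at [580.9, -262.9, 101.9] t 15.63 w 55.7 tilt -1.0 q6 -1.95
turn -0.01 shift [-0.09, -0.03, 3.07] at [580.9, -262.0, 102.0] t 15.68 w 56.0 tilt -1.0 q6 -1.95
turn -0.0 shift [-0.09, -0.05, 3.07] at [581.0, -261.5, 102.1] t 15.73 w 55.8 tilt -1.0 q6 -1.95
```

Request:
move_arm([
  [[-0.09, -0.01, 0.5], 0, 0.6],
  [[0, 0, 0.8], 0, 0.6],
  [[0, 0, 0.8], 0, 0.6],
  [[0, 0, 0.5], 0, 0.6],
  [[0, 0, 0.2], 0, 0.6],
  [[0, 0, 0.1], 0, 0.6],
  [[0, 0, 0.04], 0, 0.6],
  [[0, 0, 0.04], 0, 0.6],
  [[0, 0, 0.04], 0, 0.6],
  [[0, 0, 0.03], 0, 0.6],
  [[0, 0, 0], 0, 0.6],
])

```text
t: 16.7
ee_pos: [584.1, -263.1, 27.2]
orientation: [0.106, 3.139, -0.001]
ft_force: [-0.4, -0.6, -3.7]
width: 56.4
grasp_force: 30.0
```

Request:
move_arm([
  [[0, 0, 0.04], 0, 0.6],
  [[0, 0, 0], 0, 0.6],
])

```text
t: 16.87
ee_pos: [583.9, -263.0, 25.8]
orientation: [0.106, 3.14, -0.0]
ft_force: [-0.2, -0.2, -3.3]
width: 55.7
grasp_force: 30.0
```

Request:
move_arm([
  [[0, 0, 0.04], 0, 0.6],
  [[0, 0, 0], 0, 0.6],
])

```text
t: 17.03
ee_pos: [584.0, -263.0, 25.3]
orientation: [0.106, 3.14, -0.0]
ft_force: [-2.8, 1.2, 3.4]
width: 55.9
grasp_force: 30.0
```

Request:
move_arm([
  [[0, 0, 0], 0, 0.3],
  [[0, 0, 0], 0, 0.25],
  [[0, 0, 0], 0, 0.25],
  [[0, 0, -0.2], 0, 0.25],
  [[0, 0, -0.8], 0, 0.25],
  [[0, 0, -1], 0, 0.25],
  [[0, 0, -1], 0, 0.2],
  [[0, 0, -0.6], 0, 0.2],
  [[0, 1, 0], 0, 0.2],
  [[0, 1, 0], 0, 0.2],
  [[0, 1, 0], 0, 0.2],
  [[0, 1, 0], 0, 0.2],
  [[0, 1, 0], 0, 0.2],
  [[0, 1, 0], 0, 0.2],
  [[0, 1, 0], 0, 0.2],
  [[0, 1, 0], 0, 0.2],
  [[0, 1, 0], 0, 0.2],
  [[0, 1, 0], 0, 0.2],
  [[0, 1, 0], 0, 0.2],
  [[0, 1, 0], 0, 0.2],
])

```text
t: 18.7
ee_pos: [604.2, 37.7, 115.2]
orientation: [0.106, 3.139, 0.0]
ft_force: [-0.4, 0.3, 1.2]
width: 70.1
grasp_force: 0.0
```

```bash
python3 -c "
from h import *
plan(523.6,299.6,105,.267+np.pi/2)
V=[cam('scene'),cam('top')]
for v in V:
    cv2.imwrite('pics/p2_%s.png'%v['n'],v['image'][:,:,::-1])
    L=cams.cut_out(v['n'],'channel_a')
    for y in(43,-43):
        t=tray(45,y);u=proj(v,[[*t,36]])[0]
        m=min(L,key=lambda b:np.hypot(*(np.array(b['rect'][:2])-u)));print(u,m['rect'])
        print(v['n'],t,fit([(v,m['pixels'])],U,18,[*t,-.067]))
v=V[0];cv2.imwrite('pics/v2.png',np.hstack([cv2.resize(V[0]['image'][170:270,220:350],(390,300),interpolation=2),cv2.resize(V[1]['image'][190:290,310:440],(390,300),interpolation=2)])[:,:,::-1])
"
```

```text
turn -3.83 shift [0.35, 10.96, 0.41] at [604.2, 37.7, 115.2] t 18.7 w 70.1 tilt -1.0 q6 -1.46
[271.93102016 218.32815464] [268.0, 221.8, 35.6, 27.7]
scene (np.float64(588.7778802932751), np.float64(-177.10922218505297)) [ 5.92469e+02 -1.74994e+02 -9.60000e-02  7.46000e-01]
[263.59136122 201.24027354] [256.2, 201.3, 28.6, 21.8]
scene (np.float64(583.0201902621222), np.float64(-262.9162673824327)) [ 591.017 -286.885    1.045    0.662]
[357.06630987 221.44795845] [211.3, 244.9, 27.6, 37.9]
top (np.float64(588.7778802932751), np.float64(-177.10922218505297)) [ 5.88778e+02 -1.77109e+02 -6.70000e-02  0.00000e+00]
[383.41626112 222.55147495] [211.3, 244.9, 27.6, 37.9]
top (np.float64(583.0201902621222), np.float64(-262.9162673824327)) [ 5.83020e+02 -2.62916e+02 -6.70000e-02  0.00000e+00]
```

View pics/v2.png

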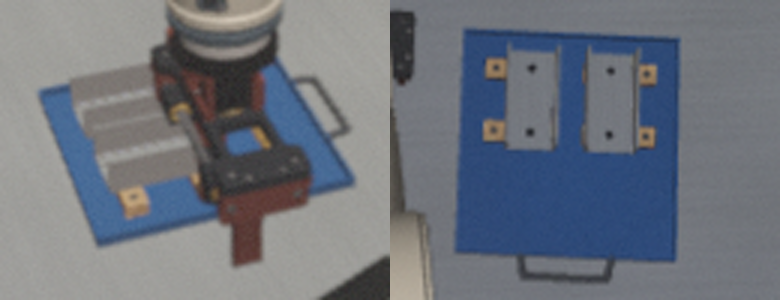

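Request:
move_arm([
  [[0, 0, 0], -0.95, 0.2],
  [[0, 0, 0], -0.96, 0.2],
  [[0, 0, 0], -0.96, 0.2],
  [[0, 0, 0], -0.96, 0.2],
  [[0.03, 0.91, 0], 0, 0.2],
  [[0.03, 0.91, 0], 0, 0.2],
  [[0.03, 0.91, 0], 0, 0.2],
  [[0.03, 0.91, 0], 0, 0.2],
  [[0.03, 0.91, 0], 0, 0.2],
  [[0.03, 0.91, 0], 0, 0.2],
  [[0.03, 0.91, 0], 0, 0.2],
  [[0.03, 0.91, 0], 0, 0.2],
  [[0.03, 0.92, 0], 0, 0.2],
  [[0.03, 0.92, 0], 0, 0.2],
  [[0.03, 0.92, 0.2], 0, 0.2],
  [[0.02, 0.92, 0.2], 0, 0.2],
  [[0, 0, 0], 0, 0.2],
  [[0, 0, 0], 0, 0.2],
])

```text
t: 20.4
ee_pos: [523.3, 297.9, 104.5]
orientation: [0.419, -3.113, 0.001]
ft_force: [0.3, -0.0, 0.1]
width: 70.1
grasp_force: 0.0
```

```bash
cat >> h.py <<'E'
def grey(v,c,r):
    h=cv2.cvtColor(v['image'],cv2.COLOR_RGB2HSV); m=h[...,1]<75; o=np.zeros_like(m); o=np.zeros(m.shape,np.uint8)
    cv2.fillConvexPoly(o,cv2.convexHull(np.round(c).astype(np.int32)),1); return m&(o>0)
def chk(v,p,x,y,z,rx=68,ry=40):
    q=[[*tray(x+a,y+b),z+18] for a in(-rx,rx) for b in(-ry,ry)]
    t=tray(x,y); return v['n'],np.round(t,1),fit([(v,grey(v,proj(v,q),0))],p,z,[*t,-.067])
E
python3 -c "
from h import *
plan(523.6,299.6,10,.267+np.pi/2)
for n in('top','scene'):
    v=cam(n)
    for y in(43,-43): print(*chk(v,U,45,y,18))
"
```

```text
turn 0.01 shift [-0.03, 0.07, 3.78] at [523.3, 297.9, 104.5] t 20.4 w 70.1 tilt -1.0 q6 -1.34
top [ 588.8 -177.1] [ 5.87892e+02 -1.74788e+02 -5.40000e-02  9.15000e-01]
top [ 583.  -262.9] [ 5.82819e+02 -2.62331e+02 -7.00000e-02  9.16000e-01]
scene [ 588.8 -177.1] [ 5.88714e+02 -1.78447e+02 -1.01000e-01  8.16000e-01]
scene [ 583.  -262.9] [ 5.82946e+02 -2.63770e+02 -7.70000e-02  7.97000e-01]
```

Request:
move_arm([
  [[-0.03, 0.05, 0.6], 0, 0.2],
  [[0, 0, 0.7], 0, 0.2],
  [[0, 0, 0.7], 0, 0.2],
  [[0, 0, 0.7], 0, 0.2],
  [[0, 0, 0.6], 0, 0.2],
  [[0, 0, 0.3], 0, 0.2],
  [[0, 0, 0.02], 0, 0.2],
  [[0, 0, 0], 0, 0.2],
  [[0, 0, 0], 0, 0.3],
  [[0, 0, 0], 0, 0.4],
  [[0, 0, 0], 0, 0.5],
  [[0, 0, 0], 0, 0.6],
  [[0, 0, 0], 0, 0.6],
  [[0, 0, -0.2], 0, 0.6],
  [[0, 0, -0.5], 0, 0.6],
  [[0, 0, -0.8], 0, 0.6],
  [[0, 0, -1], 0, 0.6],
  [[0, 0, -1], 0, 0.6],
  [[0, 0, -0.8], 0, 0.6],
  [[0, 0, 0], 0, 0.6],
])

```text
t: 22.17
ee_pos: [525.9, 301.1, 126.4]
orientation: [-0.417, 3.107, 0.004]
ft_force: [-0.4, 0.8, -1.9]
width: 55.8
grasp_force: 30.0
```

```bash
python3 -c "
from h import *
plan(*tray(45,0),121,-.067+np.pi/2)"
```

```text
turn 3.83 shift [-3.79, -20.64, 0.16] at [525.9, 301.1, 126.4] t 22.17 w 55.8 tilt -1.0 q6 -1.34
```

Request:
move_arm([
  [[0, 0, 0], 0.95, 0.6],
  [[0, 0, 0], 0.96, 0.6],
  [[0, 0, 0], 0.96, 0.6],
  [[0, 0, 0], 0.95, 0.6],
  [[-0.17, -0.6, 0], 0, 0.6],
  [[-0.17, -0.95, 0], 0, 0.6],
  [[-0.17, -0.95, 0], 0, 0.6],
  [[-0.17, -0.95, 0], 0, 0.6],
  [[-0.17, -0.95, 0], 0, 0.6],
  [[-0.17, -0.95, 0], 0, 0.6],
  [[-0.17, -0.95, 0], 0, 0.6],
  [[-0.17, -0.95, 0], 0, 0.6],
  [[-0.17, -0.95, 0], 0, 0.6],
  [[-0.17, -0.95, 0], 0, 0.6],
  [[-0.17, -0.95, 0], 0, 0.6],
  [[-0.17, -0.95, 0], 0, 0.6],
  [[-0.17, -0.95, 0], 0, 0.6],
  [[-0.17, -0.95, 0], 0, 0.6],
  [[-0.17, -0.95, 0], 0, 0.6],
  [[-0.17, -0.95, 0], 0, 0.6],
])

```text
t: 23.83
ee_pos: [565.9, -76.9, 120.9]
orientation: [-0.102, -3.138, -0.0]
ft_force: [1.1, -0.1, -2.9]
width: 55.9
grasp_force: 30.0
```

Request:
move_arm([
  [[-0.17, -0.95, 0], 0, 0.6],
  [[-0.17, -0.95, 0], 0, 0.6],
  [[-0.17, -0.95, 0], 0, 0.6],
  [[-0.17, -0.95, 0], 0, 0.6],
  [[-0.17, -0.95, 0], 0, 0.6],
  [[-0.15, -0.9, 0], 0, 0.6],
  [[0, 0, 0], 0, 0.6],
  [[0, 0, 0], 0, 0.6],
])

```text
t: 24.5
ee_pos: [581.4, -219.0, 120.8]
orientation: [-0.106, -3.138, -0.001]
ft_force: [-0.3, 0.7, -2.7]
width: 55.8
grasp_force: 30.0
```

```bash
python3 -c "
from h import *
for i in range(3):
    plan(*tray(45,0),31,-.067+np.pi/2)
    cams.boxes_of('top','hub')
V=[cam('scene'),cam('top')]
cv2.imwrite('pics/v3.png',np.hstack([cv2.resize(V[0]['image'][150:270,210:350],(400,343),interpolation=2),cv2.resize(V[1]['image'][180:300,310:450],(400,343),interpolation=2)])[:,:,::-1])
"
```

```text
turn -0.01 shift [-0.19, -0.03, 3.59] at [581.4, -219.0, 120.8] t 24.5 w 55.8 tilt -1.0 q6 -1.88
turn 0.0 shift [-0.19, -0.07, 3.59] at [581.3, -218.0, 120.8] t 24.55 w 55.9 tilt -1.0 q6 -1.88
turn 0.01 shift [-0.19, -0.1, 3.6] at [581.4, -217.3, 120.9] t 24.6 w 56.0 tilt -1.0 q6 -1.88
```

View pics/v3.png

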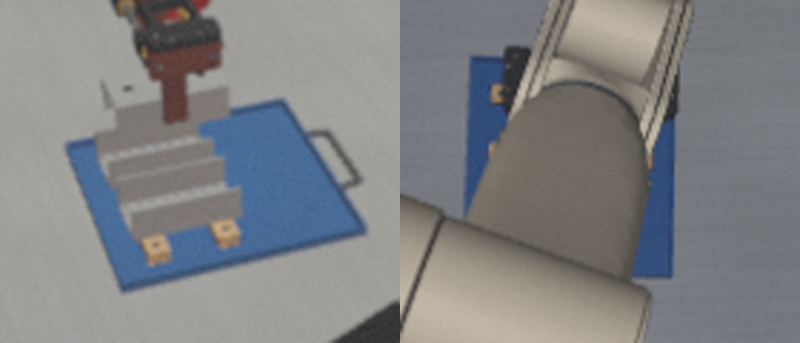

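```bash
python3 -c "
from h import *
v=cam('scene');o=ctrl.get_obs();print(o['ee_pos'])
L=cams.cut_out('scene','channel_c');u=proj(v,[[*o['ee_pos'][:2],o['ee_pos'][2]+8]])[0]
m=min(L,key=lambda b:np.hypot(*(np.array(b['rect'][:2])-u)));print(u,m['rect'])
print(fit([(v,m['pixels'])],D,o['ee_pos'][2]-10,[*o['ee_pos'][:2],-.067]))
for y in(43,-43): print(*chk(v,U,45,y,18))
"
```

```text
[ 582.29838069 -216.84662271  121.59347702]
[267.19904938 182.63646069] [267.8, 185.8, 45.1, 24.7]
[ 5.84538e+02 -2.14651e+02 -7.20000e-02  6.32000e-01]
scene [ 588.8 -177.1] [ 5.88714e+02 -1.78447e+02 -1.01000e-01  8.16000e-01]
scene [ 583.  -262.9] [ 5.83504e+02 -2.62707e+02 -8.60000e-02  7.78000e-01]
```

Request:
move_arm([
  [[-0.14, -0.06, 0.5], 0, 0.6],
  [[0, 0, 0.7], 0, 0.6],
  [[0, 0, 0.5], 0, 0.6],
  [[0, 0, 0.2], 0, 0.6],
  [[0, 0, 0], 0, 0.6],
  [[0, 0, 0], 0, 0.6],
])

```text
t: 25.35
ee_pos: [585.7, -219.4, 73.7]
orientation: [-0.104, -3.139, -0.001]
ft_force: [-1.1, 0.3, -3.4]
width: 55.8
grasp_force: 30.0
```

```bash
python3 -c "
from h import *
v=cam('scene');plan(585.9,-219.8,31,-.067+np.pi/2)
cv2.imwrite('pics/v4.png',cv2.resize(v['image'][160:260,220:330],(660,600),interpolation=2)[:,:,::-1])
"
```

```text
turn 0.01 shift [0.01, -0.01, 1.73] at [586.1, -219.6, 74.3] t 25.4 w 56.0 tilt -1.0 q6 -1.88
```

View pics/v4.png

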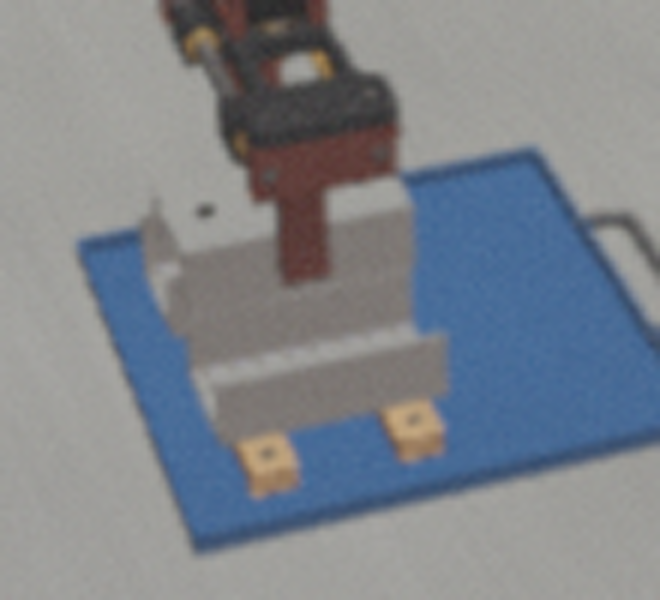

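The picture shows c (web at crop 290,215) held just over the near channel (crop 320,400), ends level with it. Lowering it.

Request:
move_arm([
  [[0, 0, 0.2], 0, 0.6],
  [[0, 0, 0.3], 0, 0.6],
  [[0, 0, 0.3], 0, 0.6],
  [[0, 0, 0.3], 0, 0.6],
  [[0, 0, 0.2], 0, 0.6],
  [[0, 0, 0.1], 0, 0.6],
  [[0, 0, 0.04], 0, 0.6],
  [[0, 0, 0.04], 0, 0.6],
  [[0, 0, 0.04], 0, 0.6],
  [[0, 0, 0], 0, 0.6],
])

```text
t: 26.23
ee_pos: [586.0, -219.5, 36.2]
orientation: [0.104, 3.14, -0.0]
ft_force: [0.5, 0.2, -3.2]
width: 56.1
grasp_force: 30.0
```

Request:
move_arm([
  [[0, 0, 0.04], 0, 0.6],
  [[0, 0, 0.04], 0, 0.6],
  [[0, 0, 0], 0, 0.6],
])

```text
t: 26.48
ee_pos: [585.9, -219.5, 34.2]
orientation: [0.104, 3.14, -0.0]
ft_force: [-0.6, 0.9, -2.8]
width: 56.0
grasp_force: 30.0
```

Request:
move_arm([
  [[0, 0, 0.04], 0, 0.6],
  [[0, 0, 0.04], 0, 0.6],
  [[0, 0, 0], 0, 0.6],
])

```text
t: 26.73
ee_pos: [586.0, -219.5, 32.3]
orientation: [0.104, 3.14, -0.0]
ft_force: [-0.9, -0.1, -1.5]
width: 55.8
grasp_force: 30.0
```

Request:
move_arm([
  [[0, 0, 0.03], 0, 0.6],
  [[0, 0, 0], 0, 0.6],
])

```text
t: 26.9
ee_pos: [586.0, -219.6, 32.2]
orientation: [0.104, 3.14, -0.0]
ft_force: [-2.2, 0.4, 5.1]
width: 56.1
grasp_force: 30.0
```

Request:
move_arm([
  [[0, 0, 0], 0, 0.35],
  [[0, 0, 0], 0, 0.25],
  [[0, 0, 0], 0, 0.25],
  [[0, 0, -0.2], 0, 0.25],
  [[0, 0, -0.6], 0, 0.25],
  [[0, 0, -1], 0, 0.25],
  [[0, 0, -1], 0, 0.25],
  [[0, 0, -0.8], 0, 0.25],
  [[0, 1, 0], 0, 0.25],
  [[0, 1, 0], 0, 0.25],
  [[0, 1, 0], 0, 0.25],
  [[0, 1, 0], 0, 0.25],
  [[0, 1, 0], 0, 0.25],
  [[0, 1, 0], 0, 0.25],
  [[0, 1, 0], 0, 0.25],
  [[0, 1, 0], 0, 0.25],
  [[0, 1, 0], 0, 0.25],
  [[0, 1, 0], 0, 0.25],
  [[0, 1, 0], 0, 0.25],
  [[0, 1, 0], 0, 0.25],
])

```text
t: 28.57
ee_pos: [605.9, 81.1, 121.8]
orientation: [0.104, 3.139, 0.0]
ft_force: [-0.4, 1.1, -0.3]
width: 66.0
grasp_force: 0.0
```

```bash
python3 -c "
from h import *
plan(462.7,103.4,120,.1+np.pi/2)
V=[cam('scene'),cam('top')]
cv2.imwrite('pics/v5.png',np.hstack([cv2.resize(V[0]['image'][150:330,200:500],(500,300),interpolation=2),cv2.resize(V[1]['image'][180:300,310:430],(300,300),interpolation=2)])[:,:,::-1])
print(*chk(V[1],D,45,0,21,68,28)); print(chk(V[1],[box(-55,55,-71,71,0,36)],45,0,18,68,85))
for n in('scene','top'): print([(np.round(b['rect']).tolist(),round(b['p'],2)) for b in cams.boxes_of(n,'hub')])
"
```

```text
turn -1.91 shift [5.61, 1.46, 0.07] at [605.9, 81.1, 121.8] t 28.57 w 66.0 tilt -1.0 q6 -1.39
top [ 585.9 -220. ] [ 5.84608e+02 -2.18467e+02 -8.20000e-02  9.40000e-01]
('top', array([ 585.9, -220. ]), array([ 5.85142e+02, -2.18725e+02, -6.20000e-02,  9.00000e-01]))
[([359.0, 276.0, 28.0, 26.0], 0.96), ([433.0, 276.0, 26.0, 19.0], 0.63), ([475.0, 291.0, 23.0, 25.0], 0.56)]
[]
```

View pics/v5.png

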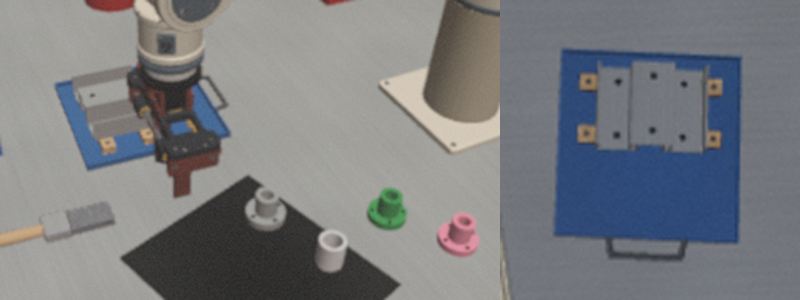

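Candidates for the hub: grey (359,276), green (433,276), pink (475,291) in the scene picture. The grey one, on the mat, is the one described; green and pink are the excluded look-alikes, and the crop confirms it. c is seated between the two channels (top crop 653,100).

```bash
python3 -c "
from h import *
plan(462.7,103.4,120,-.067+np.pi/2)"
```

```text
turn 0.02 shift [5.77, 0.54, 0.06] at [605.7, 80.2, 121.6] t 28.77 w 65.5 tilt -1.0 q6 -1.39
```

Request:
move_arm([
  [[0.6, 0.06, 0], 0, 0.25],
  [[0.9, 0.08, 0], 0, 0.25],
  [[0.9, 0.08, 0], 0, 0.25],
  [[0.9, 0.08, 0], 0, 0.25],
  [[0.9, 0.08, 0], 0, 0.25],
  [[0.9, 0.08, 0], 0, 0.25],
  [[0.67, 0.08, 0], 0, 0.25],
  [[0, 0, 0], 0, 0.25],
  [[0, 0, 0], 0, 0.25],
  [[0, 0, 0], 0, 0.25],
])

```text
t: 29.6
ee_pos: [464.2, 102.3, 121.9]
orientation: [0.106, 3.138, 0.0]
ft_force: [0.1, 0.3, 0.9]
width: 65.8
grasp_force: 0.0
```

```bash
python3 -c "
from h import *
plan(462.5,103.3,23,-.067+np.pi/2)"
```

```text
turn -0.0 shift [0.08, 0.03, 3.95] at [464.2, 102.3, 121.9] t 29.6 w 65.8 tilt -1.0 q6 -1.31
```

Request:
move_arm([
  [[0.06, 0.03, 0.6], 0, 0.25],
  [[0, 0, 0.7], 0, 0.25],
  [[0, 0, 0.7], 0, 0.25],
  [[0, 0, 0.7], 0, 0.25],
  [[0, 0, 0.6], 0, 0.25],
  [[0, 0, 0.4], 0, 0.25],
  [[0, 0, 0.25], 0, 0.25],
  [[0, 0, 0], 0, 0.3],
  [[0, 0, 0], 0, 0.4],
  [[0, 0, 0], 0, 0.5],
  [[0, 0, 0], 0, 0.6],
  [[0, 0, 0], 0, 0.7],
  [[0, 0, 0], 0, 0.8],
  [[0, 0, 0], 0, 0.8],
  [[0, 0, 0], 0, 0.8],
])

```text
t: 30.85
ee_pos: [461.7, 103.7, 23.3]
orientation: [0.104, 3.139, 0.0]
ft_force: [-1.0, -2.1, 7.0]
width: 33.9
grasp_force: 30.0
```

Request:
move_arm([
  [[0, 0, -0.2], 0, 0.8],
  [[0, 0, -0.5], 0, 0.8],
  [[0, 0, -0.8], 0, 0.8],
  [[0, 0, -1], 0, 0.8],
  [[0, 0, -1], 0, 0.8],
  [[0, 0, -0.5], 0, 0.8],
  [[0, 0, 0], 0, 0.8],
])

```text
t: 31.43
ee_pos: [462.8, 104.1, 125.3]
orientation: [0.104, 3.135, 0.002]
ft_force: [-0.3, -0.0, -4.1]
width: 33.3
grasp_force: 30.0
```

```bash
python3 -c "
from h import *
plan(*tray(-66.5,43),122,-.067+np.pi/2)"
```

```text
turn 0.01 shift [-1.32, -10.89, 0.12] at [462.8, 104.1, 125.3] t 31.43 w 33.3 tilt -1.0 q6 -1.31
```

Request:
move_arm([
  [[-0.1, -0.5, 0], 0, 0.8],
  [[-0.11, -0.9, 0], 0, 0.8],
  [[-0.11, -0.9, 0], 0, 0.8],
  [[-0.11, -0.9, 0], 0, 0.8],
  [[-0.11, -0.9, 0], 0, 0.8],
  [[-0.11, -0.9, 0], 0, 0.8],
  [[-0.11, -0.9, 0], 0, 0.8],
  [[-0.11, -0.9, 0], 0, 0.8],
  [[-0.11, -0.9, 0], 0, 0.8],
  [[-0.11, -0.9, 0], 0, 0.8],
  [[-0.11, -0.9, 0], 0, 0.8],
  [[-0.11, -0.9, 0], 0, 0.8],
  [[-0.11, -0.49, 0], 0, 0.8],
  [[0, 0, 0], 0, 0.8],
  [[0, 0, 0], 0, 0.8],
  [[0, 0, 0], 0, 0.8],
])

```text
t: 32.77
ee_pos: [478.0, -169.4, 122.1]
orientation: [-0.104, -3.138, -0.001]
ft_force: [0.2, 0.2, -4.6]
width: 33.2
grasp_force: 30.0
```

```bash
python3 -c "
from h import *
for i in range(3):
    plan(*tray(-66.5,43),22,-.067+np.pi/2)
    v=cam('scene')
"
```

```text
turn 0.01 shift [0.01, -0.02, 4.0] at [478.0, -169.4, 122.1] t 32.77 w 33.2 tilt -1.0 q6 -1.87
turn 0.01 shift [0.02, -0.02, 4.01] at [478.1, -169.2, 122.2] t 32.82 w 33.8 tilt -1.0 q6 -1.87
turn 0.02 shift [0.03, -0.02, 4.01] at [478.3, -169.2, 122.4] t 32.87 w 33.5 tilt -1.0 q6 -1.87
```

Request:
move_arm([
  [[0, 0, 0.5], 0, 0.8],
  [[0, 0, 0.8], 0, 0.8],
  [[0, 0, 0.9], 0, 0.8],
  [[0, 0, 0.8], 0, 0.8],
  [[0, 0, 0.5], 0, 0.8],
  [[0, 0, 0.2], 0, 0.8],
  [[0, 0, 0.08], 0, 0.8],
  [[0, 0, 0.04], 0, 0.8],
  [[0, 0, 0.04], 0, 0.8],
  [[0, 0, 0.04], 0, 0.8],
  [[0, 0, 0], 0, 0.8],
])

```text
t: 33.83
ee_pos: [479.1, -170.4, 25.8]
orientation: [0.104, 3.139, -0.001]
ft_force: [0.3, 0.8, -3.7]
width: 33.5
grasp_force: 30.0
```

Request:
move_arm([
  [[0, 0, 0.04], 0, 0.8],
  [[0, 0, 0], 0, 0.8],
])

```text
t: 34.0
ee_pos: [478.8, -170.4, 24.4]
orientation: [0.104, 3.139, -0.0]
ft_force: [0.1, 1.2, -3.8]
width: 33.4
grasp_force: 30.0
```

Request:
move_arm([
  [[0, 0, 0.04], 0, 0.8],
  [[0, 0, 0], 0, 0.8],
])

```text
t: 34.17
ee_pos: [478.6, -170.3, 23.2]
orientation: [0.104, 3.14, -0.0]
ft_force: [0.8, 0.3, -2.8]
width: 33.4
grasp_force: 30.0
```

Request:
move_arm([
  [[0, 0, 0.03], 0, 0.8],
  [[0, 0, 0], 0, 0.8],
])

```text
t: 34.33
ee_pos: [478.7, -170.3, 22.4]
orientation: [0.104, 3.14, -0.0]
ft_force: [-0.8, 0.2, -3.1]
width: 33.7
grasp_force: 30.0
```

Request:
move_arm([
  [[0, 0, 0.03], 0, 0.8],
  [[0, 0, 0], 0, 0.8],
])

```text
t: 34.5
ee_pos: [478.7, -170.3, 22.3]
orientation: [0.104, 3.14, -0.0]
ft_force: [-1.4, 1.3, 6.2]
width: 33.5
grasp_force: 30.0
```

Request:
move_arm([
  [[0, 0, 0.02], 0, 0.8],
  [[0, 0, 0], 0, 0.8],
])

```text
t: 34.67
ee_pos: [478.7, -170.3, 22.3]
orientation: [0.104, 3.14, -0.0]
ft_force: [-5.2, 1.5, 12.8]
width: 33.7
grasp_force: 30.0
```

Request:
move_arm([
  [[0, 0, -0.02], 0, 0.6],
  [[0, 0, 0], 0, 0.4],
  [[0, 0, 0], 0, 0.3],
  [[0, 0, 0], 0, 0.3],
  [[0, 0, -0.3], 0, 0.3],
  [[0, 0, -0.8], 0, 0.3],
  [[0, 0, -1], 0, 0.3],
  [[0, 0, -1], 0, 0.3],
  [[0, 0, -0.8], 0, 0.3],
  [[0, 1, 0], 0, 0.3],
  [[0, 1, 0], 0, 0.3],
  [[0, 1, 0], 0, 0.3],
  [[0, 1, 0], 0, 0.3],
  [[0, 1, 0], 0, 0.3],
  [[0, 1, 0], 0, 0.3],
  [[0, 1, 0], 0, 0.3],
  [[0, 1, 0], 0, 0.3],
  [[0, 1, 0], 0, 0.3],
  [[0, 1, 0], 0, 0.3],
  [[0, 0, 0], 0, 0.3],
])

```text
t: 36.33
ee_pos: [495.8, 82.3, 119.8]
orientation: [0.1, 3.139, 0.001]
ft_force: [-1.3, -1.0, -0.4]
width: 61.5
grasp_force: 0.0
```

```bash
python3 -c "
from h import *
plan(423.8,217.7,120,-.067+np.pi/2)
v=cam('top'); print(chk(v,HUB,-66.5,43,3,40,40))
for b in cams.cut_out('top','tube')[:2]: print(b['rect'],fit([(v,b['pixels'])],TUBE,4,[423.8,218,0],True))
"
```

```text
turn 0.04 shift [3.24, 5.21, -0.01] at [495.8, 82.3, 119.8] t 36.33 w 61.5 tilt -1.0 q6 -1.37
('top', array([ 477.5, -169.6]), array([ 4.79303e+02, -1.69905e+02,  2.10000e-02,  9.26000e-01]))
[233.8, 277.2, 10.5, 14.0] [422.308 221.741   0.      0.718]
```

Request:
move_arm([
  [[0.4, 0.6, 0], 0, 0.3],
  [[0.5, 0.8, 0], 0, 0.3],
  [[0.5, 0.8, 0], 0, 0.3],
  [[0.5, 0.8, 0], 0, 0.3],
  [[0.5, 0.8, 0], 0, 0.3],
  [[0.5, 0.8, 0], 0, 0.3],
  [[0.34, 0.61, 0], 0, 0.3],
  [[0, 0, 0], 0, 0.3],
  [[0, 0, 0], 0, 0.3],
  [[0, 0, 0], 0, 0.3],
])

```text
t: 37.27
ee_pos: [423.5, 213.5, 119.3]
orientation: [0.105, 3.14, -0.0]
ft_force: [0.4, -1.0, -0.5]
width: 61.5
grasp_force: 0.0
```

```bash
python3 -c "
from h import *
plan(423.8,218,18,-.067+np.pi/2)"
```

```text
turn -0.0 shift [-0.0, 0.18, 4.05] at [423.5, 213.5, 119.3] t 37.27 w 61.5 tilt -1.0 q6 -1.06
```

Request:
move_arm([
  [[0, 0.18, 0.6], 0, 0.3],
  [[0, 0, 0.7], 0, 0.3],
  [[0, 0, 0.8], 0, 0.3],
  [[0, 0, 0.7], 0, 0.3],
  [[0, 0, 0.6], 0, 0.3],
  [[0, 0, 0.4], 0, 0.3],
  [[0, 0, 0.25], 0, 0.3],
  [[0, 0, 0], 0, 0.3],
  [[0, 0, 0], 0, 0.4],
  [[0, 0, 0], 0, 0.45],
  [[0, 0, 0], 0, 0.5],
  [[0, 0, 0], 0, 0.55],
  [[0, 0, 0], 0, 0.6],
  [[0, 0, 0], 0, 0.7],
  [[0, 0, 0], 0, 0.7],
])

```text
t: 38.52
ee_pos: [423.7, 219.1, 18.6]
orientation: [0.104, 3.139, 0.0]
ft_force: [-0.3, -0.9, 6.8]
width: 39.8
grasp_force: 30.0
```

Request:
move_arm([
  [[0, 0, -0.2], 0, 0.7],
  [[0, 0, -0.5], 0, 0.7],
  [[0, 0, -0.8], 0, 0.7],
  [[0, 0, -1], 0, 0.7],
  [[0, 0, -1], 0, 0.7],
  [[0, 0, -0.5], 0, 0.7],
  [[0, 0, 0], 0, 0.7],
])

```text
t: 39.1
ee_pos: [424.9, 219.9, 120.7]
orientation: [0.104, 3.135, 0.004]
ft_force: [0.5, 0.7, -2.3]
width: 39.6
grasp_force: 30.0
```

```bash
python3 -c "
from h import *
plan(*tray(-66.5,-43),118,-.067+np.pi/2)"
```

```text
turn 0.01 shift [-3.14, -18.85, 0.07] at [424.9, 219.9, 120.7] t 39.1 w 39.6 tilt -1.0 q6 -1.05
```

Request:
move_arm([
  [[-0.15, -0.6, 0], 0, 0.7],
  [[-0.15, -0.9, 0], 0, 0.7],
  [[-0.15, -0.9, 0], 0, 0.7],
  [[-0.15, -0.9, 0], 0, 0.7],
  [[-0.15, -0.9, 0], 0, 0.7],
  [[-0.15, -0.9, 0], 0, 0.7],
  [[-0.15, -0.9, 0], 0, 0.7],
  [[-0.15, -0.9, 0], 0, 0.7],
  [[-0.15, -0.9, 0], 0, 0.7],
  [[-0.15, -0.9, 0], 0, 0.7],
  [[-0.15, -0.9, 0], 0, 0.7],
  [[-0.15, -0.9, 0], 0, 0.7],
  [[-0.15, -0.9, 0], 0, 0.7],
  [[-0.15, -0.9, 0], 0, 0.7],
  [[-0.15, -0.9, 0], 0, 0.7],
  [[-0.15, -0.9, 0], 0, 0.7],
  [[-0.15, -0.9, 0], 0, 0.7],
  [[-0.15, -0.9, 0], 0, 0.7],
  [[-0.15, -0.9, 0], 0, 0.7],
  [[-0.15, -0.9, 0], 0, 0.7],
])

```text
t: 40.77
ee_pos: [468.0, -228.2, 116.7]
orientation: [-0.104, -3.138, -0.001]
ft_force: [0.4, 0.8, -2.0]
width: 39.7
grasp_force: 30.0
```

Request:
move_arm([
  [[-0.1, -0.8, 0], 0, 0.7],
  [[0, -0.35, 0], 0, 0.7],
  [[0, 0, 0], 0, 0.7],
  [[0, 0, 0], 0, 0.7],
  [[0, 0, 0], 0, 0.7],
])

```text
t: 41.18
ee_pos: [468.7, -255.1, 117.4]
orientation: [-0.104, -3.138, -0.002]
ft_force: [-0.6, 0.1, -2.0]
width: 39.5
grasp_force: 30.0
```

```bash
python3 -c "
from h import *
for i in range(3):
    plan(*tray(-66.5,-43),17,-.067+np.pi/2)
    v=cam('scene')
"
```

```text
turn 0.01 shift [-0.13, -0.01, 4.01] at [468.7, -255.1, 117.4] t 41.18 w 39.5 tilt -1.0 q6 -2.03
turn 0.02 shift [-0.12, -0.01, 4.02] at [468.9, -255.1, 117.5] t 41.23 w 39.4 tilt -1.0 q6 -2.03
turn 0.02 shift [-0.11, -0.01, 4.03] at [469.2, -255.1, 117.7] t 41.28 w 39.8 tilt -1.0 q6 -2.03
```

Request:
move_arm([
  [[-0.1, 0, 0.5], 0, 0.7],
  [[0, 0, 0.8], 0, 0.7],
  [[0, 0, 0.9], 0, 0.7],
  [[0, 0, 0.8], 0, 0.7],
  [[0, 0, 0.5], 0, 0.7],
  [[0, 0, 0.2], 0, 0.7],
  [[0, 0, 0.08], 0, 0.7],
  [[0, 0, 0.04], 0, 0.7],
  [[0, 0, 0.04], 0, 0.7],
  [[0, 0, 0.04], 0, 0.7],
  [[0, 0, 0.03], 0, 0.7],
  [[0, 0, 0], 0, 0.7],
])

```text
t: 42.33
ee_pos: [472.2, -256.7, 20.2]
orientation: [0.104, 3.139, -0.001]
ft_force: [-0.4, -0.6, -2.4]
width: 39.8
grasp_force: 30.0
```

Request:
move_arm([
  [[0, 0, 0.03], 0, 0.7],
  [[0, 0, 0.02], 0, 0.7],
  [[0, 0, 0], 0, 0.7],
])

```text
t: 42.58
ee_pos: [471.9, -256.5, 18.5]
orientation: [0.104, 3.14, -0.0]
ft_force: [-0.1, 0.6, -1.8]
width: 39.5
grasp_force: 30.0
```

Request:
move_arm([
  [[0, 0, 0.03], 0, 0.7],
  [[0, 0, 0], 0, 0.7],
])

```text
t: 42.75
ee_pos: [472.0, -256.6, 17.6]
orientation: [0.104, 3.14, -0.0]
ft_force: [0.3, 0.1, -2.7]
width: 39.6
grasp_force: 30.0
```

Request:
move_arm([
  [[0, 0, 0.02], 0, 0.7],
  [[0, 0, 0], 0, 0.7],
])

```text
t: 42.92
ee_pos: [472.0, -256.5, 17.6]
orientation: [0.104, 3.14, -0.0]
ft_force: [-1.0, 0.7, 4.6]
width: 39.5
grasp_force: 30.0
```

Seated. Release, rise and back off for a check.

Request:
move_arm([
  [[0, 0, 0], 0, 0.5],
  [[0, 0, 0], 0, 0.4],
  [[0, 0, 0], 0, 0.35],
  [[0, 0, 0], 0, 0.35],
  [[0, 0, -0.3], 0, 0.35],
  [[0, 0, -0.8], 0, 0.35],
  [[0, 0, -1], 0, 0.35],
  [[0, 0, -1], 0, 0.35],
  [[0, 0, -1], 0, 0.35],
  [[0, 1, -0.5], 0, 0.35],
  [[0, 1, 0], 0, 0.35],
  [[0, 1, 0], 0, 0.35],
  [[0, 1, 0], 0, 0.35],
  [[0, 1, 0], 0, 0.35],
  [[0, 1, 0], 0, 0.35],
  [[0, 1, 0], 0, 0.35],
  [[0, 1, 0], 0, 0.35],
  [[0, 1, 0], 0, 0.35],
  [[0, 1, 0], 0, 0.35],
  [[0, 1, 0], 0, 0.35],
])

```text
t: 44.58
ee_pos: [490.1, 19.1, 132.7]
orientation: [0.104, 3.139, 0.0]
ft_force: [0.2, -0.6, 0.1]
width: 56.9
grasp_force: 0.0
```

Request:
move_arm([
  [[0, 1, 0], 0, 0.35],
  [[0, 1, 0], 0, 0.35],
  [[0, 1, 0], 0, 0.35],
  [[0, 1, 0], 0, 0.35],
  [[0, 1, 0], 0, 0.35],
  [[0, 1, 0], 0, 0.35],
  [[0, 1, 0], 0, 0.35],
  [[0, 0, 0], 0, 0.35],
])

```text
t: 45.25
ee_pos: [502.5, 196.0, 132.9]
orientation: [0.1, 3.138, 0.002]
ft_force: [-0.7, -0.6, 0.4]
width: 56.9
grasp_force: 0.0
```

```bash
python3 -c "
from h import *
V=[cam('scene'),cam('top')]
cv2.imwrite('pics/v6.png',np.hstack([cv2.resize(V[0]['image'][150:270,210:350],(400,343),interpolation=2),cv2.resize(V[1]['image'][180:300,310:450],(400,343),interpolation=2)])[:,:,::-1])
for v in V:
  print(chk(v,HUB,-66.5,43,3,40,40));print(chk(v,TUBE,-66.5,-43,3,40,35));print(chk(v,D,45,0,21,68,28)); print(chk(v,[box(-55,55,-71,71,0,36)],45,0,18,68,85))
"
```

```text
('scene', array([ 477.5, -169.6]), array([ 4.79666e+02, -1.71293e+02,  1.70000e-02,  8.73000e-01]))
('scene', array([ 471.8, -255.5]), array([ 4.72667e+02, -2.52093e+02, -1.61000e-01,  7.86000e-01]))
('scene', array([ 585.9, -220. ]), array([ 5.8793e+02, -2.2097e+02,  5.8000e-02,  5.8100e-01]))
('scene', array([ 585.9, -220. ]), array([ 5.85550e+02, -2.23502e+02, -6.30000e-02,  8.99000e-01]))
('top', array([ 477.5, -169.6]), array([ 4.79045e+02, -1.69995e+02, -8.00000e-03,  9.31000e-01]))
('top', array([ 471.8, -255.5]), array([ 4.71423e+02, -2.55712e+02,  2.00000e-02,  7.12000e-01]))
('top', array([ 585.9, -220. ]), array([ 5.84608e+02, -2.18467e+02, -8.20000e-02,  9.40000e-01]))
('top', array([ 585.9, -220. ]), array([ 5.85196e+02, -2.18798e+02, -5.90000e-02,  9.03000e-01]))
```

View pics/v6.png

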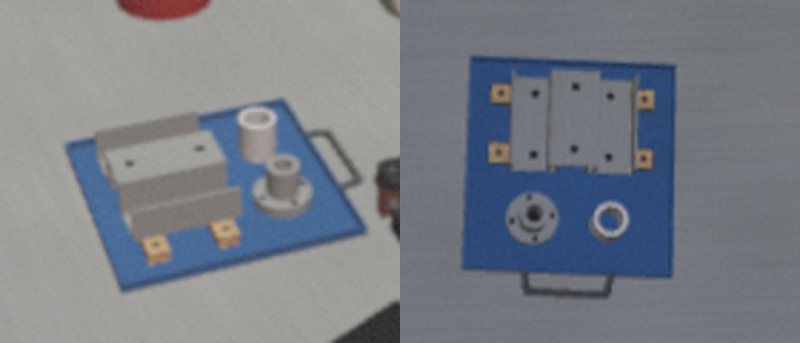

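The picture shows everything in place: channels interlocked (top crop 575,120), hub at left front (533,217), tube at right front (609,219). Handing in.

```bash
python3 -c "
from workcell import ctrl
print(ctrl.close_job())"
```

```text
the job is handed in; nothing more can be done
None
```

The bracket kit is laid out in the blue tray as asked and the job is handed in at about 45 s. The last pictures put every part within about 4 mm of its target, and I never touched the waste can, bolt bin, brush or look-alikes.

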